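# Undock the recipe tablet and lean it on the reading rest

## Robot

A 7-joint arm with a two-finger parallel gripper is mounted at the origin on the work surface. World frame = base frame: x ahead of the robot, y to its left, z up, the work surface at z = 0. Lengths are in m, angles in degrees, forces in N, time in s.
With the tool pointing down it reaches from about 0.4 to 0.875 m from the base axis. Payload 19.3 kg.
Tool frame: the origin (TCP) lies at the very end of the fingers, on their centre line; the grasp point (between the pads) lies manip.grasp_offset behind it (manip.grasp_offset is the distance from the TCP to the grasp point, in m); z points along the fingers, y is the line along which they close (so a half turn about z gives the same grasp; the last joint's range is limited). The gripper opens to 85 mm and grips with 20 to 120 N. Pads are 22 mm wide; open, the fingers measure 114 mm over their backs; the gripper's body (76 mm by 85 mm) begins 54 mm behind the grasp point. The pads swing forward as they close: fully open they stand 13 mm farther back than shut.
Start: joints at [-73.178, 29.874, -2.08, 91.645, 1.215, 58.505, -6.463], TCP at [0.222, 0.584, 0.231] pointing down, gripper open.
Joint ranges: [-166.77, 166.77], [-17.47, 122.26], [-85.68, 81.53], [9.62, 139.38], [-72.42, 252.41], [9.2, 110.78], [-144.41, 144.41]. Speed limits (degrees/s): [108.29, 108.29, 136.94, 136.94, 172.46, 172.46, 172.46].

## Interface

Orientations are given as [roll, pitch, yaw] about the fixed x, y, z axes, in that order (R = Rz(yaw) Ry(pitch) Rx(roll)).
In Python, from rig import monitor, viewer, manip, finder gives the robot as it stands.
- The arm moves only by the tool servo_tool, never from a script. Its argument "targets" is one flat list of numbers, 6 for each row, row after row: the shift along the tool's x, y, z as a fraction of full scale, then the turn, a rotation vector about the tool's x, y, z as a fraction of full scale. In form: [x, y, z, rx, ry, rz, x, y, z, rx, ry, rz, ...]. A call has exactly 8 rows; each row is the pose to reach, as a shift and turn from the pose commanded when the call began, along the tool's axes at that moment, turning the shorter way round; what a row does not reach only later rows make up. Full scale, the value 1, is 30 cm for a shift and 180 degrees for a turn. A row lasts 1/8 s, in which the tool goes at most 62.5 mm and 10.7 degrees, less where a joint would pass 70% of its speed; a pose out of reach is approached as far as the arm can. A call with a number of a shift or a turn outside -1 to 1 is refused whole. A call with a gripper value outside its range is refused whole. "grip" is the opening, from 0 (shut) to 1 (fully open), set as the call begins (left out, the last holds). The fingers move at their own pace and stop on an object; "force" is the grip in N (left out, the last holds). Time passes only in rows, so rows that repeat a pose let the fingers close, or fill a call up. It gives the time, the measured TCP pose, the force, the opening and the grip force at its end, in the units of the state.
- monitor.read_state(): the state, without advancing time (a new reading comes with each control period).
- viewer.capture(name): name is "side" or "top"; returns a dict with "frame" (384x512x3 uint8, blue, green, red), "range_z" (384x512 float32, m along the optical axis (not along the pixel's ray), 0 where there is no reading), "mtx" (3x3 intrinsics, pixels), "T" (4x4, takes a point from camera to world coordinates). Camera axes: x right, y down, z forward; pixel columns grow to the right and rows downward; lengths in m; the calibration is good to about 2 mm. A picture is of the moment at which its call begins.
- manip.sign_off(): hands the job in; it is judged then, once.
Trained networks look in a picture, given as the dict that the camera call returned (one of the last four; its "shot" number tells which), for a name from the list of things; names that differ only in an ending like _2 or _b are one class to them, and where a whole thing is asked for, a point or a joint stands for the part that bears it (a point fixed in the world has none). Each returns a list of dicts, best first, with "p" (0 to 1); they miss things now and then, are a little off and sometimes report something else, mostly with a low value. They report only what shows in the picture. A call takes as long as a camera call.
- finder.trace(target, picture): "region" (384x512 bool, what is visible of it) and "extent" ([centre column, centre row, width, height] in pixels, round what is visible of it).
The state is a dict: "time_s": time; "qpos": joint angles; "joint_velocities": joint speeds; "joint_efforts": joint torques, N m; "tcp_pos": TCP position; "tool_rot": TCP orientation; "ft_force": force on the tool from outside, world axes, zero at the start; "torque": the same for the moment, N m; "grip_width": finger opening in m; "finger_force": force on a finger pad.
Only numpy, scipy, OpenCV 4.12 (cv2) and the standard library are available. Lean on these libraries where they do the work, as an engineer would, in place of code of your own. Each camera call takes 0.05 s, during which the arm holds its last target. There are 200 camera calls.

## Task

Pull the recipe tablet out of its snap-in charging dock and lean it on the reading rest so that the cook across the counter can read it: lower edge on the rubber ledge behind the orange lip, back against the steel bar, screen facing away from the bar. Set it down gently, still held, until it bears on both ledge and bar, then let go; leave the jar, the tub and the cup alone.

Things in the scene. Friction and masses are not known exactly. Their poses are not given: they have to be found in the camera images.
- tablet: Kitchen tablet in a black rubber case: slab 12 (own x) by 200 (y) by 135 (z) mm, 0.4 to 0.65 kg. Origin: centre of its lower long narrow face; z runs up the slab, +x is the screen's outward normal (coloured tiles). Notches in both short edges, 20 mm up, take the dock's catches. It starts in the dock, leaning back 25 degrees; pinch its 12 mm thickness at the middle of the upper edge.
- tablet_top (a point): Middle of the tablet's upper edge (at z = 135 mm in the tablet's frame).
- dock: Fixed grey dock with orange cheeks, base 130 by 250 mm; origin: centre of the underside, z up, x towards the cook. The slot leans back 25 degrees (top towards -x) and holds the tablet's lowest 30 mm with 1.5 mm of play; its back plate is 75 mm high. Spring balls in the cheeks snap into the tablet's notches: pulling it free takes some 15 to 20 N, straight along the slot (tablet's z).
- dock_seat (a point): Centre of the slot floor, where the tablet's origin rests when docked (x = 20, z = 45 mm in the dock's frame).
- rest: Fixed aluminium base plate of the reading rest, 170 by 260 by 6 mm, on the counter; origin: centre of the underside, z up, x towards the cook.
- ledge: Black rubber ledge on the front of the rest, with an orange lip along its front. Origin 60 mm ahead of (+x) and 6 mm above the origin of the rest, same axes. The rubber's top is at z = 4 mm and runs from x = -45 to x = 5 mm; the lip stands from x = 5 to 13 mm, up to z = 20 mm, 220 mm wide.
- bar: Horizontal steel back bar of the rest, 12 mm diameter, 240 mm long along y; origin at its centre, 75 mm above the counter, axes as the rest. It stands on posts at y = +-116 mm and is clamped; where it stands (x in the rest's frame 4 to -18 mm) differs from case to case and sets the lean.
- jar: Glass jar with green glass lid, 72 mm diameter, 75 mm high, bystander; origin at the centre of the underside.
- tub: White lidded tub, 92 mm diameter, 93 mm high, bystander; origin at the centre of the underside.
- cup: Steel cup, 56 mm diameter, 60 mm high, bystander; origin at the centre of the underside.

How it is judged (in metres and radians):
On the way, in this order (a step that is already met when the one before it is completed fails the run):
1. the tablet is held in the fingers, pulled clear of the dock (its lower edge more than 60 mm from the slot floor) (distance between tablet and dock_seat above 0.06 m and contact force between the fingers and tablet above 2 N), for 0.1 s.
2. still held in the fingers and leaning back 18 to 45 degrees, the tablet bears on the ledge (over 1 N) and on the bar (over 1 N) at the same time for 0.3 s (contact force between the fingers and tablet above 2 N and contact force between tablet and ledge above 1 N and contact force between tablet and bar above 1 N and angle between tablet's own z axis and vertical between 0.314 and 0.785 rad), for 0.3 s.
At the end, for the whole second after the job is handed in: The tablet, let go, rests on its lower long edge on the rubber ledge behind the lip, leaning back 18 to 45 degrees with its back on the bar, screen facing up and away from the bar, centred sideways on the rest within 25 mm, long edge parallel to the ledge within 0.12 rad (angle between tablet's own z axis and vertical between 0.314 and 0.785 rad and angle between tablet's own x axis and vertical below 1.4 rad and angle between the y axis of tablet and the y axis of ledge, either way round below 0.12 rad and x of tablet in the frame of ledge between -0.04 and 0.006 m and y of tablet in the frame of ledge between -0.025 and 0.025 m and z of tablet in the frame of ledge below 0.015 m and contact force between tablet and ledge above 0.5 N and contact force between tablet and bar above 0.2 N and linear speed of tablet below 0.02 m/s); the robot touches nothing.
It fails at once if the tablet is pressed or knocked against the ledge or the bar with more than 60 N (contact force between tablet and ledge above 60 N or contact force between tablet and bar above 60 N).
It fails at once if the jar, the tub or the cup is moved more than 20 mm (distance of any of jar, tub, cup from where it was at the start of the episode above 0.02 m).
It also fails if it takes over 54 s, if anything falls off the work surface, if the arm or the gripper's body presses on something with over 40 N, if the wrist force passes 120 N, or if a joint passes its speed limit or range.

## Working session

There is one attempt and no reset: what is moved stays moved. The work goes in short steps, Python scripts to look and compute and a tool call to move; the robot and the scene stay as the last step left them, time stands still between calls to the robot, and variables do not carry over. Pictures are saved under pics/ and viewed, at most 10 in all, crops included, and the job is handed in when it is done.

Besides the shell and the picture viewer there is one more tool, called as a command line: name --argument value ..., lists and objects as JSON in quotes. servo_tool: Moves the arm, as the interface text tells. Its arguments: {"type":"object","properties":{"targets":{"type":"array","items":{"type":"number","minimum":-1,"maximum":1}},"grip":{"type":"number"},"force":{"type":"number"}},"required":["targets"]}

```bash
mkdir -p pics; ls; cat > h.py <<'E'
import numpy as np, cv2
from rig import monitor, viewer, manip, finder
from scipy.spatial.transform import Rotation as R
def cloud(c):
    z=c['range_z'];K=c['mtx'];v,u=np.mgrid[:384,:512]
    p=np.stack([(u-K[0,2])/K[0,0]*z,(v-K[1,2])/K[1,1]*z,z],-1)
    return p@c['T'][:3,:3].T+c['T'][:3,3]
E
python3 - <<'E'
from h import *
s=monitor.read_state();print(s,manip.grasp_offset)
ims=[]
for n in('side','top'):
    c=viewer.capture(n);np.savez('pics/'+n+'0.npz',**{k:c[k] for k in('frame','range_z','mtx','T')});P=cloud(c)
    ims.append(c['frame']);print(n,c['T'].round(3).tolist())
    for t in('tablet','dock','rest','ledge','bar','jar','tub','cup'):
        for d in finder.trace(t,c)[:2]:
            m=d['region']&(c['range_z']>0);q=P[m]
            if len(q):print(n,t,round(d['p'],2),np.round(d['extent']),m.sum(),'med',np.median(q,0).round(3),'lo',np.percentile(q,3,0).round(3),'hi',np.percentile(q,97,0).round(3))
            if d['p']>.4: np.save(f'pics/{n}_{t}.npy',d['region']) 
cv2.imwrite('pics/a.png',cv2.resize(np.vstack(ims),(400*1,600)) if 0 else ims[0]);cv2.imwrite('pics/b.png',ims[1])
E
```

```text
pics
{'time_s': 0.0, 'qpos': array([-73.17668085,  29.90887083,  -2.08327083,  91.67102479,
         1.21544438,  58.50520059,  -6.46399352]), 'joint_velocities': array([ 0.0583066 , -0.10912387,  0.09847837, -0.00860407, -0.01098686,
       -0.03154089,  0.03441406]), 'joint_efforts': array([-1.18790253e-03, -9.27102542e+01,  1.97913609e+00, -3.69943357e+01,
        1.77263212e-02,  7.96428969e-03, -1.37934447e-05]), 'tcp_pos': array([0.22231128, 0.58378561, 0.23074571]), 'tool_rot': array([-1.79937128e+02,  4.18674364e-03,  1.59154891e+02]), 'ft_force': array([-0.0862861 ,  0.21854713, -0.46752424]), 'torque': array([ 0.01353554, -0.03291098, -0.00516125]), 'finger_force': 0.0, 'grip_width': 0.0855111326832935} 0.0187
side [[0.684, -0.487, 0.543, 0.124], [-0.729, -0.443, 0.521, -0.475], [-0.013, -0.753, -0.658, 0.725], [0.0, 0.0, 0.0, 1.0]]
side tablet 0.88 [319. 308. 113.  84.] 1746 med [ 0.486 -0.291  0.164] lo [ 0.477 -0.375  0.075] hi [ 0.528 -0.183  0.169]
side tablet 0.3 [319. 330. 154. 107.] 7565 med [ 0.503 -0.286  0.016] lo [ 0.455 -0.394  0.009] hi [ 0.538 -0.162  0.108]

[... 1379 characters left out ...]
584 -0.152  0.079]
top rest 0.56 [153. 233. 124.  92.] 5821 med [0.523 0.266 0.007] lo [0.458 0.139 0.003] hi [0.637 0.384 0.081]
top ledge 0.91 [160. 215.  94.  42.] 2332 med [0.592 0.254 0.01 ] lo [0.553 0.152 0.007] hi [0.63  0.355 0.027]
top ledge 0.53 [272. 254.  23.  28.] 486 med [ 0.495 -0.004  0.017] lo [ 0.474 -0.026  0.003] hi [0.519 0.02  0.061]
top jar 0.6 [167. 155.  32.  34.] 967 med [0.719 0.223 0.074] lo [0.693 0.196 0.006] hi [0.753 0.257 0.077]
top tub 0.77 [397. 160.  58.  47.] 1858 med [ 0.693 -0.282  0.093] lo [ 0.657 -0.329  0.012] hi [ 0.737 -0.248  0.096]
top cup 0.93 [273. 252.  25.  27.] 476 med [ 0.496 -0.004  0.016] lo [ 0.475 -0.025  0.003] hi [0.521 0.019 0.061]
```

View pics/a.png

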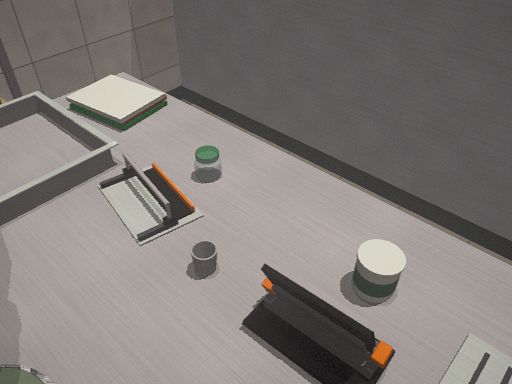

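View pics/b.png

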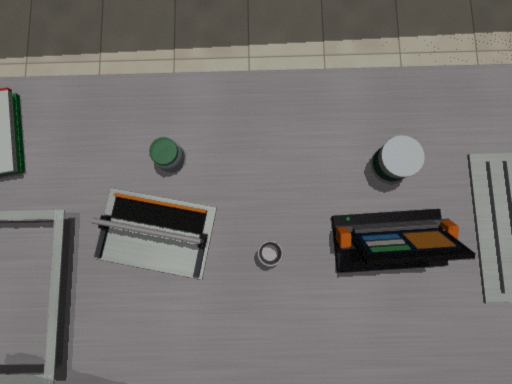

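The side view shows the tablet in the dock (top edge from (265,268) to (390,350)), and the rest with its orange lip at about (172,185). The top view has the dock near (395,240), and the rest near (155,235), yawed a few degrees with its lip on the far (+x) side. Next I'll fit the poses.

```bash
cat > fit.py <<'E'
from h import *
from scipy.optimize import least_squares
for n in('side','top'):
    c=dict(np.load(f'pics/{n}0.npz'));P=cloud(c);ok=c['range_z']>0
    hsv=cv2.cvtColor(c['frame'],cv2.COLOR_BGR2HSV)
    org=(hsv[...,0]>3)&(hsv[...,0]<20)&(hsv[...,1]>170)&(hsv[...,2]>110)&ok
    x,y,z=P[...,0],P[...,1],P[...,2]
    def line(m,name):
        q=P[m];a=np.polyfit(q[:,1],q[:,0],1);r=q[:,0]-np.polyval(a,q[:,1])
        k=abs(r)<.006;q=q[k];a=np.polyfit(q[:,1],q[:,0],1)
        lo,hi=np.percentile(q[:,1],[.5,99.5])
        print(n,name,len(q),'yaw',-np.degrees(np.arctan(a[0])).round(2),'x@mid',np.polyval(a,(lo+hi)/2).round(4),'ymid',((lo+hi)/2).round(4),'len',((hi-lo)*np.hypot(1,a[0])).round(3),'z',np.median(q[:,2]).round(4),'res',q.shape and np.std(q[:,0]-np.polyval(a,q[:,1])).round(4))
    reg=(x>.4)&(x<.7)&ok
    line(reg&(y<-.15)&(y>-.42)&(z>.162)&(x<.56),'tabtop')
    line(reg&(y>.1)&(y<.42)&(z>.0775)&(z<.095),'bartop')
    line(org&reg&(y>.1)&(y<.42)&(z>.0225)&(z<.032),'liptop')
    m=reg&(y>.1)&(y<.42)&(z>.003)&(z<.009);q=P[m];r=cv2.minAreaRect((q[:,:2]*1000).astype(np.float32));print(n,'plate',r,len(q))
    m=reg&(y<-.1)&(y>-.45)&(z>.004)&(z<.06);q=P[m];r=cv2.minAreaRect((q[:,:2]*1000).astype(np.float32));print(n,'dockbase',r)
    m=np.load(f'pics/{n}_tablet.npy')&ok;
    m=cv2.erode(m.astype(np.uint8),np.ones((3,3)))>0;q=P[m&(z>.09)&(z<.158)]
    if len(q)>30:
        s=np.linalg.svd(q-q.mean(0))[2][2];s*=np.sign(s[0]);print(n,'tabplane',q.mean(0).round(4),s.round(3),'lean',np.degrees(np.arcsin(s[2])),'yaw',np.degrees(np.arctan2(s[1],s[0])),len(q))
E
python3 fit.py
```

```text
side tabtop 979 yaw 2.81 x@mid 0.4833 ymid -0.2768 len 0.198 z 0.1666 res 0.0031
side bartop 273 yaw -11.44 x@mid 0.5482 ymid 0.2649 len 0.238 z 0.0803 res 0.003
side liptop 135 yaw -11.68 x@mid 0.6143 ymid 0.25 len 0.212 z 0.026 res 0.002
side plate ((549.79052734375, 256.65985107421875), (297.6604919433594, 310.46026611328125), 1.0051450729370117) 2912
side dockbase ((575.667236328125, -271.58294677734375), (242.18492126464844, 250.00491333007812), 2.901261329650879)
side tabplane [ 0.4919 -0.2959  0.1378] [0.895 0.051 0.442] lean 26.24829243469113 yaw 3.2372194593447605 426
top tabtop 723 yaw 2.71 x@mid 0.4863 ymid -0.2777 len 0.199 z 0.1676 res 0.0035
top bartop 544 yaw -11.67 x@mid 0.5504 ymid 0.2632 len 0.238 z 0.0803 res 0.0032
top liptop 229 yaw -11.77 x@mid 0.6156 ymid 0.2479 len 0.214 z 0.0261 res 0.0017
top plate ((549.470458984375, 260.11322021484375), (318.054443359375, 297.8515930175781), 89.79012298583984) 5053
top dockbase ((551.870361328125, -276.92681884765625), (339.7710266113281, 295.71624755859375), 89.8603744506836)
top tabplane [ 0.5102 -0.2729  0.1258] [0.9   0.045 0.433] lean 25.628662399144464 yaw 2.8555855527634084 1772
```

```bash
cat >> h.py <<'E'
def tab(yaw,lean): return R.from_euler('z',yaw,degrees=True)*R.from_euler('y',-lean,degrees=True)
SW=R.from_matrix([[0,1,0],[1,0,0],[0,0,-1]])   # tool axes in tablet frame
def tool(yaw,lean): return tab(yaw,lean)*SW
def rel(p,r,p0=None,r0=None):
    s=monitor.read_state()
    if p0 is None: p0=s['tcp_pos']; r0=R.from_euler('xyz',s['tool_rot'],degrees=True)
    d=r0.inv().apply(np.asarray(p)-p0)/.3; w=(r0.inv()*r).as_rotvec()/np.pi
    return np.r_[d,w].round(4).tolist()
TOP=np.array([.4845,-.277,.1666]); TY=2.8
def grasp(back=0,depth=.031): return TOP-tab(TY,25).apply([0,0,1])*(depth-back)
REST=np.array([.5474,.2635,0]); RY=-11.7
def place(lean,off=(0,0),slip=0,depth=.031):
    # off: extra shift (normal to slab, along slab); returns tcp
    t=np.radians(lean);X=-.058;xb=X+(.065*np.sin(t)+.006)/np.cos(t)
    o=np.array([.06+xb+.006*np.cos(t),0,.01+.006*np.sin(t)])
    o=REST+R.from_euler('z',RY,degrees=True).apply(o)
    return o+tab(RY,lean).apply([off[0],0,.135-depth+off[1]])
E
python3 - <<'E'
from h import *
print(rel([.5,.15,.33],tool(-5,0)))
print('pre',grasp(.09),'grasp',grasp(),tool(TY,25).as_euler('xyz',degrees=True))
print(place(31),tool(RY,31).as_euler('xyz',degrees=True))
E
```

```text
[-1.3796, -1.0229, -0.329, -0.0, 0.0, 0.412]
pre [ 0.45959529 -0.27821804  0.22007216] grasp [ 0.49758553 -0.27636001  0.13850446] [155.    0.   92.8]
[0.54704237 0.26357406 0.10223563] [1.49000000e+02 1.27222187e-14 7.83000000e+01]
```

servo_tool --targets '[-0.95, -0.7, -0.35, 0, 0, 0.41, -0.95, -0.7, -0.35, 0, 0, 0.41, -0.95, -0.7, -0.35, 0, 0, 0.41, -0.95, -0.7, -0.35, 0, 0, 0.41, -0.95, -0.7, -0.35, 0, 0, 0.41, -0.95, -0.7, -0.35, 0, 0, 0.41, -0.95, -0.7, -0.35, 0, 0, 0.41, -0.95, -0.7, -0.35, 0, 0, 0.41]' --grip 1

```text
time_s: 1.9
tcp_pos: [0.4141, 0.2864, 0.3365]
tool_rot: [180.0, -0.0, 85.4]
ft_force: [-0.0, 1.5, -0.9]
grip_width: 0.085
finger_force: 0.0
```

```bash
python3 - <<'E'
from h import *
s=monitor.read_state();print(s['tcp_pos'],s['tool_rot'],s['qpos'])
print(rel([.47,0,.3],tool(0,12)))
print(rel(grasp(.09),tool(TY,25)))
E
```

```text
[0.41405221 0.28638995 0.33647058] [ 1.79988821e+02 -2.38303775e-02  8.53814454e+01] [-57.42306603  13.03768477  19.58305568 102.32816208  -4.78045985
  65.41577873 -40.93553201]
[-0.9366, 0.2627, 0.1212, -0.0666, 0.0026, -0.0256]
[-1.8639, 0.3028, 0.3873, -0.1386, 0.0089, -0.0406]
```

servo_tool --targets '[-0.95, 0.25, 0.1, -0.07, 0, -0.03, -0.95, 0.25, 0.1, -0.07, 0, -0.03, -0.95, 0.25, 0.1, -0.07, 0, -0.03, -0.95, 0.25, 0.1, -0.07, 0, -0.03, -0.95, 0.25, 0.1, -0.07, 0, -0.03, -0.95, 0.25, 0.1, -0.07, 0, -0.03, -0.95, 0.25, 0.1, -0.07, 0, -0.03, -0.95, 0.25, 0.1, -0.07, 0, -0.03]'

```text
time_s: 2.9
tcp_pos: [0.4657, -0.0024, 0.3063]
tool_rot: [167.4, 0.6, 90.9]
ft_force: [0.4, -0.4, 0.3]
grip_width: 0.0853
finger_force: 0.0
```

```bash
python3 - <<'E'
from h import *
s=monitor.read_state();print(s['tcp_pos'],s['tool_rot'],s['qpos'])
print(rel(grasp(.09),tool(TY,25)))
E
```

```text
[ 0.46568844 -0.00244277  0.30629037] [167.42383495   0.60841013  90.9151355 ] [-41.07843078   3.08779001  34.42583718 119.66120395   0.20056772
  45.3410912   -6.02500542]
[-0.9157, -0.0988, 0.2824, -0.0691, 0.0066, -0.0088]
```

servo_tool --targets '[-0.3, -0.03, 0.05, -0.03, 0, 0, -0.6, -0.06, 0.1, -0.05, 0.004, -0.005, -0.9157, -0.0988, 0.2824, -0.0691, 0.0066, -0.0088, -0.9157, -0.0988, 0.2824, -0.0691, 0.0066, -0.0088, -0.9157, -0.0988, 0.2824, -0.0691, 0.0066, -0.0088, -0.9157, -0.0988, 0.2824, -0.0691, 0.0066, -0.0088, -0.9157, -0.0988, 0.2824, -0.0691, 0.0066, -0.0088, -0.9157, -0.0988, 0.2824, -0.0691, 0.0066, -0.0088]'

```text
time_s: 3.9
tcp_pos: [0.458, -0.2814, 0.2188]
tool_rot: [155.1, 0.0, 92.5]
ft_force: [0.0, 0.7, -0.1]
grip_width: 0.0851
finger_force: 0.0
```

```bash
python3 - <<'E'
from h import *
s=monitor.read_state();print(s['tcp_pos'],s['tool_rot'],s['qpos'])
print(rel(grasp(),tool(TY,25)))
c=viewer.capture('side');cv2.imwrite('pics/c.png',c['frame'])
E
```

```text
[ 0.45800556 -0.28137958  0.21883413] [1.55094728e+02 6.74809324e-04 9.24733466e+01] [  5.82576243  18.81543193  34.98977101 123.4585336  -54.79566064
  32.89087563  85.15870589]
[0.011, 0.0074, 0.2987, -0.0005, 0.0008, -0.0016]
```

View pics/c.png

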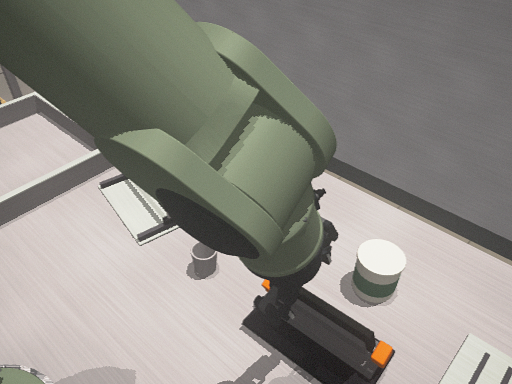

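The gripper hovers over the middle of the tablet's top edge, around (290,295), clear of cup and tub. Descending along the slab.

servo_tool --targets '[0.011, 0.007, 0.06, 0, 0.001, -0.0016, 0.011, 0.007, 0.12, 0, 0.001, -0.0016, 0.011, 0.007, 0.18, 0, 0.001, -0.0016, 0.011, 0.007, 0.24, 0, 0.001, -0.0016, 0.011, 0.007, 0.27, 0, 0.001, -0.0016, 0.011, 0.007, 0.3, 0, 0.001, -0.0016, 0.011, 0.007, 0.3, 0, 0.001, -0.0016, 0.011, 0.007, 0.3, 0, 0.001, -0.0016]'

```text
time_s: 4.95
tcp_pos: [0.4988, -0.2735, 0.1399]
tool_rot: [155.0, -0.1, 93.0]
ft_force: [0.4, 0.5, 0.4]
grip_width: 0.0857
finger_force: 0.0
```

```bash
python3 - <<'E'
from h import *
s=monitor.read_state();print(s['tcp_pos'],s['tool_rot'],s['qpos'].round(1),s['ft_force'])
print(rel(grasp(),tool(TY,25)))
E
```

```text
[ 0.49876023 -0.27352308  0.13987099] [ 1.54960983e+02 -5.84863126e-02  9.30092558e+01] [ 15.   27.8  20.2 123.1 -70.4  24.6  98.5] [0.35385859 0.53349941 0.44952631]
[-0.0092, -0.0059, 0.0023, 0.0002, -0.0008, 0.0009]
```

servo_tool --targets '[0, -0.005, 0, 0, 0, 0, 0, -0.005, 0, 0, 0, 0, 0, -0.005, 0, 0, 0, 0, 0, -0.005, 0, 0, 0, 0, 0, -0.005, 0, 0, 0, 0, 0, -0.005, 0, 0, 0, 0, 0, -0.005, 0, 0, 0, 0, 0, -0.005, 0, 0, 0, 0]' --grip 0 --force 90

```text
time_s: 5.95
tcp_pos: [0.4969, -0.2744, 0.1389]
tool_rot: [155.0, -0.1, 92.9]
ft_force: [-3.9, 1.1, 5.9]
grip_width: 0.0106
finger_force: 88.8
```

```bash
python3 - <<'E'
from h import *
s=monitor.read_state();print(s)
E
```

```text
{'time_s': 5.95, 'qpos': array([ 15.5968729 ,  27.80817311,  19.67537289, 123.25866071,
       -70.54140127,  24.37810958,  98.75050794]), 'joint_velocities': array([ 0.01533908, -0.00882031, -0.02291821, -0.04122924,  0.03103728,
       -0.02610478,  0.0001366 ]), 'joint_efforts': array([ -0.48678808, -68.8531208 ,   7.12541342, -24.17703688,
        -1.03193611,  -0.08678744,   0.06967448]), 'tcp_pos': array([ 0.49694417, -0.2744238 ,  0.13889387]), 'tool_rot': array([ 1.54973682e+02, -7.30175187e-02,  9.29148313e+01]), 'ft_force': array([-3.94903299,  1.05956871,  5.88263901]), 'torque': array([0.29268547, 0.64887726, 0.05672763]), 'finger_force': 88.83649706840515, 'grip_width': 0.010588154392019593}
```

servo_tool --targets '[0, 0, -0.02, 0, 0, 0, 0, 0, -0.04, 0, 0, 0, 0, 0, -0.07, 0, 0, 0, 0, 0, -0.11, 0, 0, 0, 0, 0, -0.16, 0, 0, 0, 0, 0, -0.22, 0, 0, 0, 0, 0, -0.28, 0, 0, 0, 0, 0, -0.3, 0, 0, 0]'

```text
time_s: 6.95
tcp_pos: [0.4586, -0.2765, 0.221]
tool_rot: [155.0, -0.0, 92.9]
ft_force: [0.0, 0.5, -5.1]
grip_width: 0.0106
finger_force: 89.7
```

```bash
python3 - <<'E'
from h import *
s=monitor.read_state();print(s['tcp_pos'],s['tool_rot'],s['qpos'].round(1),s['ft_force'])
print(rel([.44,-.2,.36],tool(-3,26)))
print(rel([.47,.1,.37],tool(-8,28)))
E
```

```text
[ 0.45857668 -0.27649642  0.22102538] [ 1.54959492e+02 -4.94060386e-02  9.29137867e+01] [  7.9  17.8  31.6 123.6 -52.7  31.9  83.2] [ 0.04790638  0.46947822 -5.11376055]
[0.2582, 0.1517, -0.4402, -0.0053, -0.0144, 0.0295]
[1.2519, 0.302, -0.4058, -0.0164, -0.0273, 0.0541]
```

servo_tool --targets '[0.03, 0.03, -0.1, 0, 0, 0.01, 0.1, 0.08, -0.25, 0, -0.01, 0.02, 0.2, 0.15, -0.3, 0, -0.01, 0.02, 0.35, 0.18, -0.3, -0.01, -0.01, 0.03, 0.5, 0.2, -0.3, -0.01, -0.02, 0.03, 0.65, 0.22, -0.3, -0.01, -0.02, 0.04, 0.8, 0.24, -0.3, -0.01, -0.02, 0.045, 0.9, 0.25, -0.3, -0.01, -0.02, 0.05]'

```text
time_s: 7.95
tcp_pos: [0.4746, -0.0041, 0.3337]
tool_rot: [153.3, -0.8, 83.2]
ft_force: [1.5, 0.5, -4.5]
grip_width: 0.0107
finger_force: 89.8
```

```bash
python3 - <<'E'
from h import *
s=monitor.read_state();print(s['tcp_pos'],s['tool_rot'],s['qpos'].round(1),s['ft_force'],s['grip_width'])
print(place(31,(.01,.1)),rel(place(31,(.01,.1)),tool(RY,31)))
E
```

```text
[ 0.47458433 -0.00405495  0.33365591] [153.26869656  -0.77278586  83.17689337] [-28.5  -4.8  15.4 126.3  16.9  33.8 -31.9] [ 1.53825164  0.45136929 -4.50088943] 0.010684940523684605
[0.50500225 0.27228015 0.19310274] [0.9202, -0.2242, 0.4256, -0.0239, -0.0168, 0.0217]
```

servo_tool --targets '[0.2, -0.05, 0.05, -0.005, -0.005, 0.005, 0.4, -0.1, 0.1, -0.01, -0.01, 0.01, 0.6, -0.15, 0.2, -0.015, -0.012, 0.015, 0.8, -0.2, 0.3, -0.02, -0.015, 0.02, 0.9202, -0.2242, 0.38, -0.0239, -0.0168, 0.0217, 0.9202, -0.2242, 0.4256, -0.0239, -0.0168, 0.0217, 0.9202, -0.2242, 0.4256, -0.0239, -0.0168, 0.0217, 0.9202, -0.2242, 0.4256, -0.0239, -0.0168, 0.0217]'

```text
time_s: 8.95
tcp_pos: [0.5049, 0.2702, 0.1929]
tool_rot: [149.0, 0.1, 78.3]
ft_force: [-0.1, -0.4, -4.9]
grip_width: 0.0109
finger_force: 89.8
```

```bash
python3 - <<'E'
from h import *
s=monitor.read_state();print(s['tcp_pos'],s['tool_rot'],s['qpos'].round(1),s['ft_force'],s['grip_width'])
print(rel(place(31,(.01,.1)),tool(RY,31)))
cs=[viewer.capture(n) for n in('side','top')];cv2.imwrite('pics/d.png',cv2.resize(np.vstack([cs[0]['frame'][60:340],cs[1]['frame'][60:340]]),None,fx=1.07,fy=1.07))
for n,c in zip(('side','top'),cs):
    P=cloud(c);ds=finder.trace('tablet',c)
    for d in ds[:1]:
        m=cv2.erode((d['region']&(c['range_z']>0)).astype(np.uint8),np.ones((3,3)))>0;q=P[m]
        # robust plane
        for _ in range(5):
            s_=np.linalg.svd(q-q.mean(0),full_matrices=False)[2][2];e=(q-q.mean(0))@s_;q=q[abs(e)<max(.003,2*np.std(e))]
        s_*=np.sign(s_[0]);r=tab(RY,31);L=(q-place(31,(.01,.1)))@r.as_matrix()
        print(n,d['p'],len(q),'lean',np.degrees(np.arcsin(s_[2])),'yaw',np.degrees(np.arctan2(s_[1],s_[0])),'local lo/hi',np.percentile(L,1,0).round(4),np.percentile(L,99,0).round(4))
E
```

```text
[0.50493433 0.2702268  0.19287689] [1.49019410e+02 6.90337778e-02 7.83451361e+01] [ -48.5   22.2   -1.   121.    55.5   33.7 -107.6] [-0.14170489 -0.4085879  -4.85729975] 0.010931987684621631
[0.0067, -0.0006, -0.0013, -0.0001, 0.0002, 0.0004]
side 0.73 6427 lean -59.62676595053977 yaw 4.460674949985048 local lo/hi [-0.0571 -0.6458 -0.2243] [ 0.0779 -0.4268 -0.175 ]
top 0.68 5130 lean -72.96712447320206 yaw 0.044740247752323395 local lo/hi [-0.0508 -0.6536 -0.2595] [ 0.0904 -0.4073 -0.1531]
```

View pics/d.png

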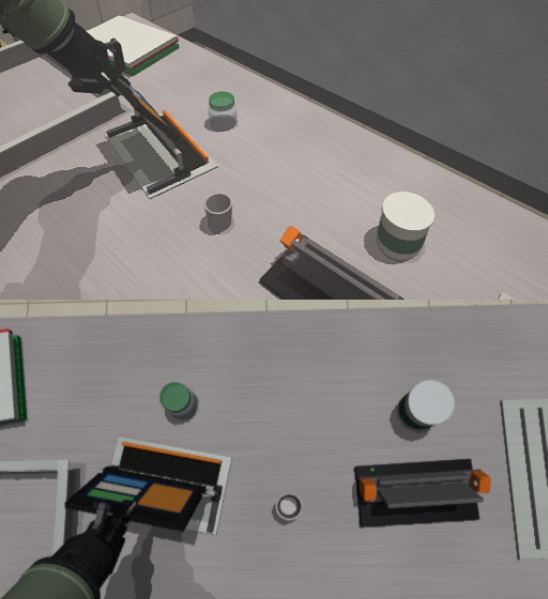

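The tablet is held screen up/+x above the rest (lower picture, about (140,500)); the network latched onto the empty dock, so I measure the slab from depth near the gripper.

```bash
cat > meas.py <<'E'
from h import *
def meas(depth=.031):
    s=monitor.read_state();r=R.from_euler('xyz',s['tool_rot'],degrees=True)*SW.inv()
    for n in('top','side'):
        c=viewer.capture(n);P=cloud(c);L=(P-s['tcp_pos'])@r.as_matrix();L[...,2]+=.135-depth
        m=(c['range_z']>0)&(abs(L[...,0])<.014)&(abs(L[...,1])<.13)&(L[...,2]>-.02)&(L[...,2]<.15)&(abs(L[...,1]-0)>.03)
        q=L[m]
        if len(q)<50: continue
        A=np.c_[q[:,1],q[:,2],np.ones(len(q))];k=np.ones(len(q),bool)
        for _ in range(6):
            f=np.linalg.lstsq(A[k],q[k,0],rcond=None)[0];e=q[:,0]-A@f;k=abs(e)<.003
        g=q[k];print(n,len(g),'x=%.4f*y %+.4f*z %+.4f'%tuple(f),'y',np.percentile(g[:,1],[.5,99.5]).round(4),'z',np.percentile(g[:,2],[.5,99.5]).round(4),'x at z0',round(f[2],4))
if __name__=='__main__':meas()
E
python3 meas.py
```

```text
top 2976 x=0.0006*y -0.0014*z +0.0067 y [-0.1033  0.0959] z [0.0025 0.1363] x at z0 0.0067
side 313 x=0.0105*y -0.0418*z +0.0066 y [-0.1033  0.0847] z [0.0042 0.1382] x at z0 0.0066
```

servo_tool --targets '[0.018, -0.01, 0.05, 0, 0, 0, 0.018, -0.02, 0.1, 0, 0, 0, 0.018, -0.02, 0.15, 0, 0, 0, 0.018, -0.02, 0.2, 0, 0, 0, 0.018, -0.02, 0.25, 0, 0, 0, 0.018, -0.02, 0.28, 0, 0, 0, 0.018, -0.02, 0.29, 0, 0, 0, 0.018, -0.02, 0.29, 0, 0, 0]'

```text
time_s: 10.25
tcp_pos: [0.5451, 0.2683, 0.1155]
tool_rot: [149.0, 0.0, 78.4]
ft_force: [-0.6, 0.3, -5.3]
grip_width: 0.0107
finger_force: 89.9
```

```bash
python3 - <<'E'
from h import *
s=monitor.read_state();print(s['tcp_pos'],s['tool_rot'],s['qpos'].round(1),s['ft_force'])
print(rel(place(31,(.0,.0)),tool(RY,31)))
E
python3 meas.py
```

```text
[0.54514119 0.26833304 0.11550839] [1.48982786e+02 6.99030091e-03 7.83846554e+01] [ -48.8   32.6    4.4  119.8   68.3   25.2 -119.7] [-0.56881     0.32911345 -5.27300057]
[-0.0143, -0.0147, 0.0428, 0.0001, -0.0002, 0.0004]
top 2157 x=0.0005*y -0.0018*z +0.0066 y [-0.1033  0.096 ] z [-0.0188  0.1365] x at z0 0.0066
side 252 x=0.0446*y -0.0074*z +0.0043 y [-0.1125  0.102 ] z [-0.0198  0.1382] x at z0 0.0043
```

servo_tool --targets '[0, 0, 0.006, 0, 0, 0, 0, 0, 0.012, 0, 0, 0, 0, 0, 0.018, 0, 0, 0, 0, 0, 0.024, 0, 0, 0, 0, 0, 0.028, 0, 0, 0, 0, 0, 0.032, 0, 0, 0, 0, 0, 0.034, 0, 0, 0, 0, 0, 0.034, 0, 0, 0]'

```text
time_s: 11.35
tcp_pos: [0.5503, 0.2671, 0.1067]
tool_rot: [149.0, 0.0, 78.4]
ft_force: [0.5, 0.6, -5.0]
grip_width: 0.0108
finger_force: 89.9
```

servo_tool --targets '[0, 0, 0.001, 0, 0, 0, 0, 0, 0.002, 0, 0, 0, 0, 0, 0.003, 0, 0, 0, 0, 0, 0.004, 0, 0, 0, 0, 0, 0.005, 0, 0, 0, 0, 0, 0.006, 0, 0, 0, 0, 0, 0.007, 0, 0, 0, 0, 0, 0.007, 0, 0, 0]'

```text
time_s: 12.35
tcp_pos: [0.5514, 0.2669, 0.105]
tool_rot: [149.0, 0.0, 78.4]
ft_force: [-0.3, 0.4, -5.4]
grip_width: 0.0109
finger_force: 89.9
```

Now the normal approach to the bar, slowly.

servo_tool --targets '[0, -0.002, 0, 0, 0, 0, 0, -0.004, 0, 0, 0, 0, 0, -0.006, 0, 0, 0, 0, 0, -0.008, 0, 0, 0, 0, 0, -0.009, 0, 0, 0, 0, 0, -0.01, 0, 0, 0, 0, 0, -0.01, 0, 0, 0, 0, 0, -0.01, 0, 0, 0]'

```text
invalid input
```

servo_tool --targets '[0, -0.002, 0, 0, 0, 0, 0, -0.004, 0, 0, 0, 0, 0, -0.006, 0, 0, 0, 0, 0, -0.008, 0, 0, 0, 0, 0, -0.009, 0, 0, 0, 0, 0, -0.01, 0, 0, 0, 0, 0, -0.01, 0, 0, 0, 0, 0, -0.01, 0, 0, 0, 0]' --grip 0

```text
time_s: 13.35
tcp_pos: [0.5489, 0.2674, 0.1034]
tool_rot: [149.0, 0.0, 78.4]
ft_force: [-0.6, 0.0, -6.1]
grip_width: 0.0111
finger_force: 89.9
```

servo_tool --targets '[0, 0, 0.001, 0, 0, 0, 0, 0, 0.002, 0, 0, 0, 0, 0, 0.003, 0, 0, 0, 0, 0, 0.004, 0, 0, 0, 0, 0, 0.005, 0, 0, 0, 0, 0, 0.006, 0, 0, 0, 0, 0, 0.007, 0, 0, 0, 0, 0, 0.007, 0, 0, 0]'

```text
time_s: 14.35
tcp_pos: [0.55, 0.2673, 0.1019]
tool_rot: [149.0, -0.0, 78.4]
ft_force: [-3.4, -0.6, 3.5]
grip_width: 0.0107
finger_force: 91.4
```

servo_tool --targets '[0, -0.001, -0.0005, 0, 0, 0, 0, -0.002, -0.001, 0, 0, 0, 0, -0.003, -0.0015, 0, 0, 0, 0, -0.004, -0.002, 0, 0, 0, 0, -0.005, -0.0025, 0, 0, 0, 0, -0.005, -0.0025, 0, 0, 0, 0, -0.005, -0.0025, 0, 0, 0, 0, -0.005, -0.0025, 0, 0, 0]'

```text
time_s: 15.35
tcp_pos: [0.5487, 0.2675, 0.1017]
tool_rot: [148.9, 0.0, 78.4]
ft_force: [5.5, 0.0, -1.9]
grip_width: 0.0105
finger_force: 89.8
```

```bash
python3 - <<'E'
from h import *
s=monitor.read_state();print(s['tcp_pos'],s['ft_force'],s['torque'])
print(rel(place(31,(.0,.0)),tool(RY,31)))
E
```

```text
[0.54868792 0.2674703  0.10168026] [ 5.50537347  0.02304767 -1.92813504] [ 0.20012413 -0.3792324   0.12401589]
[-0.0138, -0.0014, -0.003, 0.0003, -0.0002, 0.0003]
```

servo_tool --targets '[0, 0, 0.0005, 0, 0, 0, 0, 0, 0.001, 0, 0, 0, 0, 0, 0.0015, 0, 0, 0, 0, 0, 0.002, 0, 0, 0, 0, 0, 0.0025, 0, 0, 0, 0, 0, 0.003, 0, 0, 0, 0, 0, 0.003, 0, 0, 0, 0, 0, 0.003, 0, 0, 0]'

```text
time_s: 16.35
tcp_pos: [0.5488, 0.2675, 0.1015]
tool_rot: [148.9, -0.0, 78.4]
ft_force: [-6.3, -2.5, 17.2]
grip_width: 0.0106
finger_force: 93.5
```

```bash
python3 - <<'E'
from h import *
s=monitor.read_state();print(s['tcp_pos'],s['ft_force'],s['torque'])
E
```

```text
[0.54884774 0.26752323 0.10148235] [-6.2977285 -2.5423501 17.2078913] [-0.60180227 -0.41152732 -0.33911766]
```

servo_tool --targets '[0, -0.001, -0.001, 0, 0, 0, 0, -0.002, -0.001, 0, 0, 0, 0, -0.003, -0.0015, 0, 0, 0, 0, -0.004, -0.002, 0, 0, 0, 0, -0.005, -0.002, 0, 0, 0, 0, -0.005, -0.002, 0, 0, 0, 0, -0.005, -0.002, 0, 0, 0, 0, -0.005, -0.002, 0, 0, 0]'

```text
time_s: 17.35
tcp_pos: [0.5486, 0.2675, 0.1014]
tool_rot: [148.8, -0.0, 78.3]
ft_force: [10.8, -1.5, 3.8]
grip_width: 0.0107
finger_force: 90.0
```

```bash
python3 - <<'E'
from h import *
s=monitor.read_state();print(s['tcp_pos'],s['tool_rot'],s['ft_force'],s['torque'])
E
```

```text
[0.54857938 0.26752048 0.10144459] [ 1.48841251e+02 -1.63798741e-02  7.83226177e+01] [10.81753014 -1.51568573  3.79063375] [-0.22106736 -2.4107594   0.20761343]
```

servo_tool --targets '[0, -0.001, 0, 0, 0, 0, 0, -0.002, 0.0005, 0, 0, 0, 0, -0.002, 0.001, 0, 0, 0, 0, -0.003, 0.001, 0, 0, 0, 0, -0.003, 0.001, 0, 0, 0, 0, -0.003, 0.001, 0, 0, 0, 0, -0.003, 0.001, 0, 0, 0, 0, -0.003, 0.001, 0, 0, 0]'

```text
time_s: 18.35
tcp_pos: [0.5485, 0.2676, 0.1013]
tool_rot: [148.8, -0.0, 78.3]
ft_force: [11.3, -2.2, 10.3]
grip_width: 0.0109
finger_force: 91.0
```

```bash
python3 - <<'E'
from h import *
s=monitor.read_state();print(s['tcp_pos'],s['tool_rot'],s['ft_force'],s['torque'])
c=viewer.capture('side');cv2.imwrite('pics/e.png',cv2.resize(c['frame'][110:260,60:260],None,fx=4,fy=4,interpolation=cv2.INTER_CUBIC))
E
```

```text
[0.54854615 0.26756882 0.10134947] [ 1.48771800e+02 -3.71565745e-02  7.82970977e+01] [11.31980143 -2.21165749 10.2983546 ] [-0.54994358 -3.16211762  0.10052023]
```

View pics/e.png

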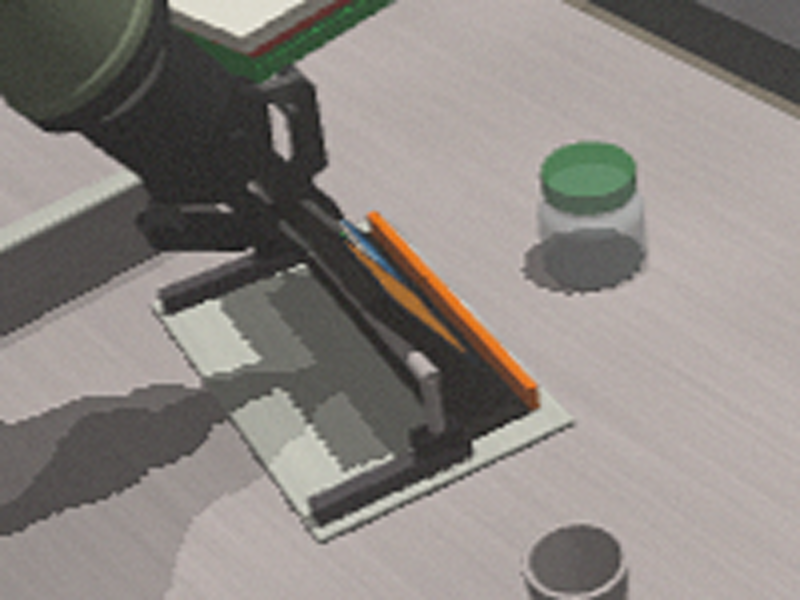

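servo_tool --targets '[0, -0.001, 0, -0.001, 0, 0, 0, -0.002, 0, -0.002, 0, 0, 0, -0.003, 0, -0.003, 0, 0, 0, -0.004, 0, -0.004, 0, 0, 0, -0.005, 0, -0.005, 0, 0, 0, -0.006, 0, -0.006, 0, 0, 0, -0.006, 0, -0.006, 0, 0, 0, -0.006, 0, -0.006, 0, 0]'

```text
time_s: 19.4
tcp_pos: [0.5479, 0.2677, 0.1011]
tool_rot: [147.6, -0.0, 78.3]
ft_force: [14.8, -3.0, 14.8]
grip_width: 0.0106
finger_force: 91.2
```

```bash
python3 - <<'E'
from h import *
s=monitor.read_state();print(s['tcp_pos'],s['tool_rot'],s['ft_force'],s['torque'])
E
```

```text
[0.54788204 0.26769473 0.10107347] [ 1.47593021e+02 -4.71907055e-02  7.82598961e+01] [14.77306865 -3.02643592 14.80011171] [-0.84839449 -4.46891444  0.19750439]
```

The tilt pivoted about a point ~25–30 mm below the TCP, i.e. at the bar, while the ledge still carried load: both contacts are confirmed. Now I relax the preload and then release.

servo_tool --targets '[0, 0.001, 0, 0, 0, 0, 0, 0.002, 0, 0, 0, 0, 0, 0.003, 0, 0, 0, 0, 0, 0.004, 0, 0, 0, 0, 0, 0.005, 0, 0, 0, 0, 0, 0.006, 0, 0, 0, 0, 0, 0.007, 0, 0, 0, 0, 0, 0.007, 0, 0, 0, 0]'

```text
time_s: 20.4
tcp_pos: [0.5482, 0.2676, 0.1012]
tool_rot: [147.7, -0.0, 78.3]
ft_force: [7.4, -2.1, 9.7]
grip_width: 0.0105
finger_force: 91.5
```

```bash
python3 - <<'E'
from h import *
s=monitor.read_state();print(s['tcp_pos'],s['tool_rot'],s['ft_force'],s['torque'])
E
```

```text
[0.54822262 0.26764173 0.10117043] [ 1.47743103e+02 -2.89741469e-02  7.83170165e+01] [ 7.39955709 -2.14237625  9.68321707] [-0.45538761 -2.3196286   0.1224015 ]
```

servo_tool --targets '[0, 0.003, 0, 0, 0, 0, 0, 0.003, 0, 0, 0, 0, 0, 0.003, 0, 0, 0, 0, 0, 0.003, 0, 0, 0, 0, 0, 0.003, 0, 0, 0, 0, 0, 0.003, 0, 0, 0, 0, 0, 0.003, 0, 0, 0, 0, 0, 0.003, 0, 0, 0, 0]' --grip 1

```text
time_s: 21.4
tcp_pos: [0.5475, 0.2677, 0.1004]
tool_rot: [147.9, 0.0, 78.4]
ft_force: [0.1, 0.5, -0.4]
grip_width: 0.0856
finger_force: 0.0
```

```bash
python3 - <<'E'
from h import *
s=monitor.read_state();print(s['tcp_pos'],s['tool_rot'],s['ft_force'],s['grip_width'])
E
python3 meas.py
```

```text
[0.54752254 0.26773971 0.10041958] [1.47901487e+02 6.17976094e-03 7.83768809e+01] [ 0.12773751  0.48236735 -0.37563187] 0.08555840485557667
top 2076 x=0.0008*y -0.0082*z +0.0086 y [-0.1196  0.1195] z [-0.0137  0.1363] x at z0 0.0086
side 365 x=0.0389*y -0.0175*z +0.0061 y [-0.1296  0.1196] z [-0.0134  0.1374] x at z0 0.0061
```

Released without contact. Retreating along the slab.

servo_tool --targets '[0, 0, -0.05, 0, 0, 0, 0, 0, -0.1, 0, 0, 0, 0, 0, -0.16, 0, 0, 0, 0, 0, -0.22, 0, 0, 0, 0, 0, -0.3, 0, 0, 0, 0, 0, -0.35, 0, 0, 0, 0, 0, -0.4, 0, 0, 0, 0, 0, -0.4, 0, 0, 0]'

```text
time_s: 22.5
tcp_pos: [0.485, 0.281, 0.2028]
tool_rot: [147.9, -0.1, 78.4]
ft_force: [0.1, -0.4, -0.8]
grip_width: 0.0856
finger_force: 0.0
```

```bash
python3 - <<'E'
from h import *
s=monitor.read_state();print(s['tcp_pos'],s['ft_force'])
Rl=R.from_euler('z',RY,degrees=True);Lo=REST+Rl.apply([.06,0,.006])
for n in('top','side'):
    c=viewer.capture(n);P=cloud(c);L=(P-Lo)@Rl.as_matrix()
    if n=='top':
        m=(c['range_z']>0)&(L[...,0]>-.1)&(L[...,0]<.0)&(abs(L[...,1])<.13)&(L[...,2]>.03)&(L[...,2]<.125);q=L[m]
        A=np.c_[q[:,1],q[:,2],np.ones(len(q))];k=np.ones(len(q),bool)
        for _ in range(8):
            f=np.linalg.lstsq(A[k],q[k,0],rcond=None)[0];e=q[:,0]-A@f;k=abs(e)<.004
        g=q[k];print(len(g),'lean',np.degrees(np.arctan(-f[1])),'skew',f[0],'screen x at z=10mm',f[2]+.01*f[1],'y',np.percentile(g[:,1],[.5,99.5]),'zmax',g[:,2].max())
    cv2.imwrite(f'pics/f_{n}.png',cv2.resize(c['frame'][100:290,50:300],None,fx=3,fy=3,interpolation=cv2.INTER_CUBIC))
E
```

```text
[0.4850354  0.2810403  0.20279648] [ 0.05647217 -0.40798325 -0.82912902]
2812 lean 33.202467951094306 skew -0.0006955247568884876 screen x at z=10mm 0.0036798888652289077 y [-0.09897269  0.09981635] zmax 0.12499699195956071
```

View pics/f_side.png

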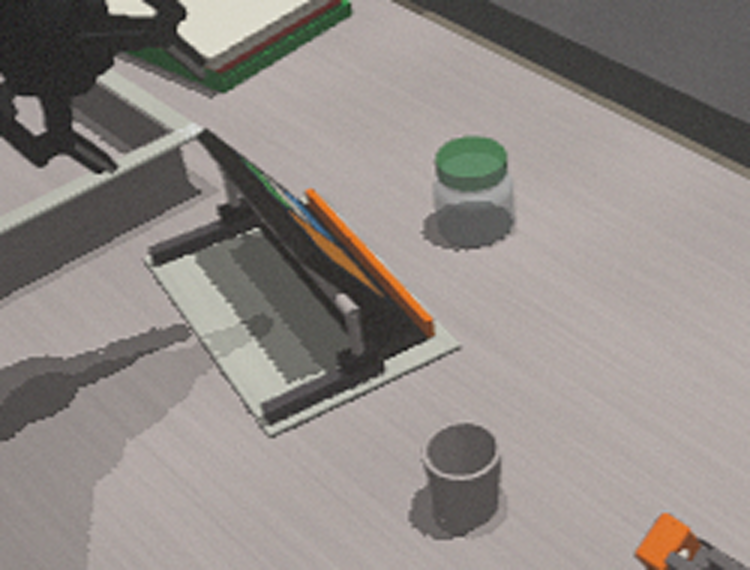

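The tablet leans on the bar at about 33°, behind the lip, centred and parallel, with the gripper well clear.

```bash
python3 -c "
from rig import manip
print(manip.sign_off())"
```

```text
the job is handed in; nothing more can be done
None
```

The tablet is out of the dock and on the reading rest: it leans back about 33° with its lower edge on the ledge behind the lip, its back on the bar and its screen facing the cook, centred within about 1 mm; the gripper is clear, the jar, tub and cup were never touched, and the job is handed in (the hand-in gave no verdict).

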